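# Index the round specimen plate and lock it with the key

### The job

Turn the round steel plate on the indexing stand, by pushing the upright dogs near its edge, until one of its two rim notches faces the red arrow. Then slide the orange locking key fully home into that notch and keep it pressed against its stop with a steady push of about 12 N for a second, so that it beds, before letting go. The plate turns stiffly: go by feel, never push the plate or the key with more than 25 N, and leave the other things on the table where they are.

Things in the scene. Friction and masses are not known exactly. Their poses are not given: they have to be found in the camera images.
- stand: Fixed grey indexing stand carrying plate and key; origin on the table under the plate's turning axis. Base slab 12 mm high, from x=-160 to +80 and y=-75 to +75 in its own frame. The key slides along its x axis, on its -x side, in an aluminium guide 39 wide, 40 high, from x=-90 to -67.
- arrow (a point): Tip of the red arrow on top of the key guide, 67 mm from the plate's axis on the stand's -x side, 41 above the table; the arrow points at the axis.
- plate: Loose round steel plate, 120 mm across, 14 thick, lying on the stand and turning about a vertical spigot; origin on its axis at its underside, 20 above the table. Two opposite rim notches, 16 wide, 17 deep, lie on its own +x and -x axes, each with a short black line; either will do. Held down by a brass spring washer (radius 24) with nut and stud (top 56 above the table).
- dog (a point): Centre of one of the plate's four upright round steel dogs, 12 mm in diameter, 28 high (34 to 62 above the table), all at radius 49, at 45, 135, 225 and 315 degrees from the plate's x axis; this is the one at 45. Pushing a dog along its circle takes 4 to 12 N; the plate turns either way without end and stays where it is left.
- key (a joint): Slide of the orange locking key, m: 0 = drawn out, 0.019 = home on a hard stop; grows towards the plate's axis (stand's +x). It moves with 2 to 4 N and stays where it is left. Tongue 13 mm wide, nose tapered to 5 over 7 mm; the nose reaches the rim at 0.005. 1.5 mm to spare each side in a notch; 2 to 4 mm off, the nose drags the plate with 10 to 20 N or jams; further off it is blocked.
- key_tab (a point): Centre of the outer face (away from the plate) of the key's upright orange push tab, 48 mm above the table, 125 from the plate's axis with the key drawn out, 106 when home. Tab 34 wide, 8 thick, 21 to 63 high. A black rubber-capped set screw, 20 across, stands out of it here by 3 to 15 mm, set differently each time and not measured; it gives nothing: push on it along the stand's +x.
- tape_roll: Bystander: roll of blue tape lying flat, 92 across, 18 high (mm); origin under its centre. To be left alone.
- stopwatch: Bystander: black digital stopwatch lying flat, 70x58x17 (mm); origin under its centre. To be left alone.
- sample_tin: Bystander: round silver sample tin, 66 across, 23 high (mm); origin under its centre. To be left alone.
- thickness_gauge: Bystander: bench thickness gauge with round dial, 34x52x88 (mm); origin under its centre. To be left alone.
- wash_bottle: Bystander: white wash bottle with a red top, 90x55x171 (mm); origin under its centre. To be left alone.
- marker: Bystander: white marker with a red cap, lying, 132 long (mm); origin under its centre. To be left alone.
- bottle_amber: Bystander: small amber bottle, 37 across, 95 high (mm); origin under its centre. To be left alone.
Things that resemble listed ones, but are neither listed nor needed, are in the scene too. Of the things that look like the plate, the larger one is meant.

How it is judged:
On the way, in this order (a step that is already met when the one before it is completed fails the run):
1. a notch faces the red arrow (within 0.06 rad) (angle between the x axis of plate and the x axis of stand, either way round below 0.06 rad), for 0.1 s.
2. the key is home in the notch and is pressed against its stop by the fingers with 8 to 16 N for half a second (value of joint key above 0.0175 m and angle between the x axis of plate and the x axis of stand, either way round below 0.06 rad and contact force between the fingers and key between 8 and 16 N), for 0.5 s.
At the end, for the whole second after the job is handed in: A notch of the plate faces the key (within 0.06 rad), the key is home in it (within 1.5 mm of its stop), and the plate lies flat on its seat (within 2.5 mm and 0.05 rad), at rest (angle between the x axis of plate and the x axis of stand, either way round below 0.06 rad and value of joint key above 0.0175 m and height (world z) of plate between 0.0175 and 0.0225 m and angle between plate's own z axis and vertical below 0.05 rad and angular speed of plate below 0.05 rad/s); the robot touches nothing.
It fails at once if the robot pushes the plate with more than 25 N (contact force between any of the fingers, the arm and plate above 25 N).
It fails at once if the robot pushes the key with more than 25 N (contact force between any of the fingers, the arm and key above 25 N).
It fails at once if a bystander is moved by more than 30 mm (distance of any of tape_roll, stopwatch, sample_tin, thickness_gauge, wash_bottle, marker, bottle_amber from where it was at the start of the episode above 0.03 m).
It also fails if it takes over 58 s, if anything falls off the work surface, if the arm or the gripper's body presses on something with over 40 N, if the wrist force passes 120 N, or if a joint passes its speed limit or range.

### The arm

A 6-joint arm with a two-finger parallel gripper is mounted at the origin on a cart in front of the work surface, level with it; the furniture and walls round the work are solid. World frame = base frame: x ahead of the robot, y to its left, z up, the work surface at z = 0. Lengths are in m, angles in rad, forces in N, time in s.
With the tool pointing down it reaches from about 0.375 to 0.9 m from the base axis. Payload 3.1 kg.
Tool frame: the origin (TCP) lies midway between the tips of the shut fingers; the grasp point (between the pads) lies 19 mm behind it; x points along the fingers, z is the direction in which the jaws open and shut, and the axes are right-handed (so a half turn about x gives the same grasp; the last joint's range is limited). The gripper opens to 85 mm and grips with 20 to 120 N. Pads are 22 mm wide; open, the fingers measure 114 mm over their backs; the gripper's body (76 mm by 85 mm) begins 54 mm behind the grasp point. The pads swing forward as they close: fully open they stand 13 mm farther back than shut.
Start: joints at [-1.474, 0.527, 1.433, -0, 1.181, -0.178], TCP at [0.17, -0.602, 0.194] pointing down, gripper open.
Joint ranges: [-3.08, 3.08], [-0.75, 2.2], [0.22, 2.44], [-1.43, 4.57], [0, 2.65], [-2.85, 2.85]. Speed limits (rad/s): [2.79, 2.79, 3.14, 3.14, 3.14, 3.14].

### API

Orientations are given as a unit quaternion [x, y, z, w].
In Python, from station import status, snapshot, camera_params, ticket gives the robot as it stands.
- The arm moves only by the tool arm_command, never from a script. Its argument "series" is a list that holds one entry, the list of rows, each a list of 4 numbers: the shift along the tool's x, y, z in mm, then the turn about the tool's x in rad. A call has 1 to 10 rows; each row shifts and turns the commanded pose from where the row before left it, along the tool's axes as they then stand; what a row does not reach is not made up. A row lasts 1/10 s, in which the tool goes at most 50 mm and 8.59 degrees, less where a joint would pass 70% of its speed; a pose out of reach is approached as far as the arm can. A call is refused whole if a number of a shift passes 50 or a number of a turn 0.15, either way. A call with a gripper value outside its range is refused whole. "jaw" is the opening in per cent of the stroke, from 0 (shut) to 100 (fully open), set as the call begins (left out, the last holds). The fingers move at their own pace and stop on an object; "force" is the grip in N (left out, the last holds). Time passes only in rows, so rows that do not move let the fingers close. It gives the time, the measured TCP pose, the force and the opening at its end, in the units of the state.
- status.sense(): the state, without advancing time (a new reading comes with each control period).
- snapshot(name): name is "side" or "top" or "wrist"; returns the picture (384x512x3 uint8, red, green, blue); there is no depth.
- camera_params(name): a dict with "fovy" (degrees; the focal length in pixels is half the picture's height over the tangent of half this angle, whatever the lens; pixels are square), "cx", "cy" (the principal point, pixels), "extrinsics" (4x4, takes a point from camera to world coordinates); the wrist camera has in their place "mount" (4x4, takes a point from camera to tool coordinates, whose origin is the TCP and whose axes are the tool frame's). Camera axes: x right, y down, z forward; pixel columns grow to the right and rows downward; lengths in m; the calibration is good to about 2 mm. A picture is of the moment at which its call begins: read the wrist's pose just before it. camera_params takes no time and is no camera call.
- ticket.sign_off(): hands the job in, once; it reports no verdict.
The state is a dict: "t": time; "q": joint angles; "qd": joint speeds; "tau": joint torques, N m; "tcp_pos": TCP position; "tool_rot": TCP orientation; "force": force on the tool from outside, world axes, zero at the start; "ft_torque": the same for the moment, N m; "finger_gap": opening from 0.0 (shut) to 1.0 (fully open).
Only numpy, scipy, OpenCV 4.12 (cv2) and the standard library are available. Lean on these libraries where they do the work, as an engineer would, in place of code of your own. Each camera call takes 0.05 s, during which the arm holds its last target. There are 200 camera calls.

## Working session

There is one attempt and no reset: what is moved stays moved. The work goes in short steps, Python scripts to look and compute and a tool call to move; the robot and the scene stay as the last step left them, time stands still between calls to the robot, and variables do not carry over. Pictures are saved under pics/ and viewed, about 8 in all and at most 12, crops included, and the job is handed in when it is done.

Besides the shell and the picture viewer there is one more tool, called after "Request:" in YAML: its name, and indented under it one key for each argument. arm_command: Moves the arm, as the interface text tells. Its arguments: {"type":"object","properties":{"series":{"type":"array"},"jaw":{"type":"number"},"force":{"type":"number"}},"required":["series"]}

```bash
mkdir -p pics; python3 - <<'E'
from station import status,snapshot,camera_params
import cv2,numpy as np
print(status.sense())
for n in("side","top","wrist"):
    im=snapshot(n); cv2.imwrite(f"pics/{n}0.png",im[:,:,::-1])
    print(n,camera_params(n))
a=[cv2.imread(f"pics/{n}0.png") for n in("side","top")]
cv2.imwrite("pics/a.png",cv2.resize(a[1],(800,600),interpolation=cv2.INTER_CUBIC))
E
```

```text
{'t': 0.0, 'q': array([-1.47448147e+00,  5.28454354e-01,  1.43388548e+00, -2.25311929e-05,
        1.18139998e+00, -1.78482088e-01]), 'qd': array([-0.0002275 , -0.00010364, -0.00027478, -0.00163987,  0.0013622 ,
        0.00159427]), 'tau': array([ 2.60504257e-04, -4.42353702e+01, -1.78023756e+01, -3.21601046e-04,
        8.39369459e-03,  9.74442031e-06]), 'tcp_pos': array([ 0.1695502 , -0.60074593,  0.19324631]), 'tool_rot': array([ 0.42735528,  0.56429233, -0.42624849,  0.56325292]), 'force': array([-1.55602602, -0.08439113, -0.65942315]), 'ft_torque': array([ 0.00330286, -0.00478212,  0.05053925]), 'finger_gap': 0.9963592887390775}
side {'fovy': 44.201669593699336, 'cx': 255.9168857481571, 'cy': 187.69584198724655, 'extrinsics': array([[ 0.91108291, -0.21729281,  0.35030239, -0.09701274],
       [-0.41208946, -0.50173876,  0.76055276, -1.47528917],
       [ 0.01049764, -0.83728254, -0.54666969,  1.11601041],
       [ 0.        ,  0.        ,  0.        ,  1.        ]])}
top {'fovy': 43.22648776515474, 'cx': 262.3859729896326, 'cy': 191.93460987090538, 'extrinsics': array([[ 0.02281654, -0.97998342,  0.19776728,  0.23953212],
       [-0.99961045, -0.02554325, -0.0112471 ,  0.01685711],
       [ 0.01607359, -0.19743361, -0.98018448,  1.72772427],
       [ 0.        ,  0.        ,  0.        ,  1.        ]])}
wrist {'fovy': 60.86300048133638, 'cx': 251.22321468100563, 'cy': 188.5435590509341, 'mount': array([[-6.42177331e-04, -2.80447259e-01,  9.59869222e-01,
        -1.78610651e-01],
       [-3.67133456e-04, -9.59869289e-01, -2.80447524e-01,
         7.00514269e-02],
       [ 9.99999726e-01, -5.32497147e-04,  5.13444727e-04,
        -2.11031029e-04],
       [ 0.00000000e+00,  0.00000000e+00,  0.00000000e+00,
         1.00000000e+00]])}
```

View pics/a.png

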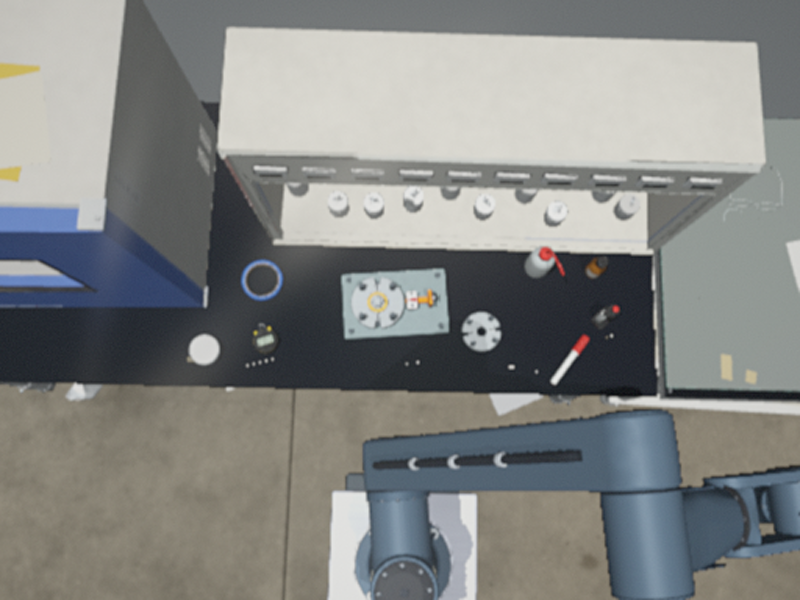

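View pics/side0.png

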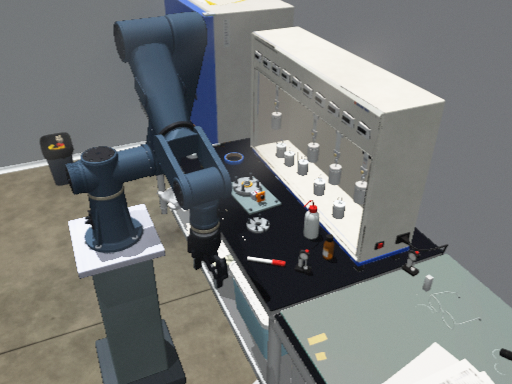

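The top view shows the stand with the large plate at about (378,302) of 800x600, and the key on its right (world -y) side. The smaller look-alike is at (482,331). The side view is consistent with this.

```bash
cat > h.py <<'E'
import numpy as np,cv2
from scipy.spatial.transform import Rotation as R
from station import status,snapshot,camera_params
def cam(n):
    p=camera_params(n); f=192/np.tan(np.radians(p["fovy"])/2)
    if "mount" in p:
        s=status.sense(); T=np.eye(4); T[:3,:3]=R.from_quat(s["tool_rot"]).as_matrix(); T[:3,3]=s["tcp_pos"]; E=T@p["mount"]
    else: E=p["extrinsics"]
    return f,p["cx"],p["cy"],E
def ray(c,uv,z):
    f,cx,cy,E=c; d=E[:3,:3]@np.array([(uv[0]-cx)/f,(uv[1]-cy)/f,1]); o=E[:3,3]
    return o+d*(z-o[2])/d[2]
def proj(c,P):
    f,cx,cy,E=c; q=E[:3,:3].T@(np.array(P)-E[:3,3]); return np.array([f*q[0]/q[2]+cx,f*q[1]/q[2]+cy])
E
python3 - <<'E'
from h import *
c=cam("top")
for n,p,z in [("plate",(378,302),.034),("slabTL",(342,272),.012),("TR",(446,268),.012),("BR",(448,333),.012),("BL",(344,340),.012),("bottle",(540,262),.08),("tabtop",(432,298),.063),("shelfbot",(275,243),.0),("shelfR",(650,250),0),("cabTop",(222,150),.4),("bluebox",(205,305),0.0),("small",(482,331),.02),("edge",(400,390),0)]:
    print(n,ray(c,np.array(p)*.64,z).round(3))
s=status.sense(); print(R.from_quat(s["tool_rot"]).as_matrix().round(3))
E
```

```text
plate [0.574 0.07  0.034]
slabTL [0.648 0.157 0.012]
TR [ 0.664 -0.085  0.012]
BR [ 0.511 -0.092  0.012]
BL [0.488 0.146 0.012]
bottle [ 0.667 -0.292  0.08 ]
tabtop [ 0.581 -0.052  0.063]
shelfbot [0.717 0.318 0.   ]
shelfR [ 0.724 -0.569  0.   ]
cabTop [0.782 0.357 0.4  ]
bluebox [0.564 0.471 0.   ]
small [ 0.516 -0.169  0.02 ]
edge [0.379 0.015 0.   ]
[[-0.     0.962  0.271]
 [ 0.002  0.271 -0.962]
 [-1.     0.    -0.002]]
```

View pics/wrist0.png

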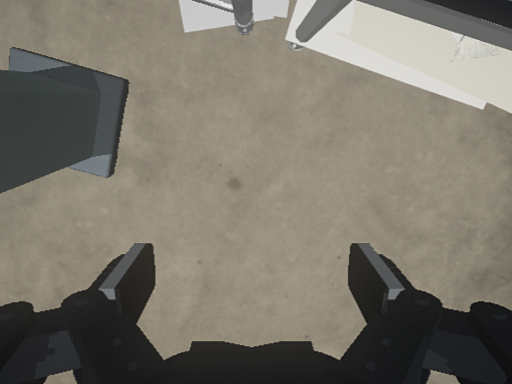

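The wrist view shows only the floor and the fingers. I'll raise the arm and swing it over the stand.

Request:
arm_command:
  series:
    - [[-50, 0, 0, 0], [-50, 0, 0, 0], [-40, 10, -10, 0], [0, 36, -32, 0], [0, 36, -32, 0], [0, 36, -32, 0], [0, 36, -32, 0], [0, 36, -32, 0], [0, 36, -32, 0], [0, 36, -32, 0]]
  jaw: 0

```text
t: 1.15
tcp_pos: [0.3588, -0.3032, 0.3341]
tool_rot: [0.427, 0.564, -0.427, 0.564]
force: [0.6, 0.1, 0.7]
finger_gap: 0.005
```

Request:
arm_command:
  series:
    - [[0, 36, -32, 0], [0, 36, -32, 0], [0, 36, -32, 0], [0, 36, -32, 0], [0, 36, -32, 0], [0, 36, -32, 0], [0, 36, -32, 0], [0, 36, -32, 0], [0, 0, 0, 0.1], [0, 0, 0, 0.09]]

```text
t: 2.15
tcp_pos: [0.5662, 0.0213, 0.3334]
tool_rot: [0.478, 0.521, -0.479, 0.52]
force: [0.6, -0.2, 0.9]
finger_gap: 0.002
```

Request:
arm_command:
  series:
    - [[45, 10, -10, 0], [45, 10, -10, 0], [0, 0, 0, 0], [0, 0, 0, 0]]

```text
t: 2.55
tcp_pos: [0.5838, 0.0409, 0.2438]
tool_rot: [0.478, 0.522, -0.479, 0.52]
force: [0.2, -0.5, 1.0]
finger_gap: 0.002
```

```bash
python3 - <<'E'
from h import *
c=cam("wrist"); np.savez("c1.npz",f=c[0],cx=c[1],cy=c[2],E=c[3]); print(status.sense()["tcp_pos"], c[3].round(3))
im=snapshot("wrist"); cv2.imwrite("pics/w1.png",im[:,:,::-1])
cv2.imwrite("pics/w1b.png",cv2.resize(im[:,:,::-1],(800,600),interpolation=cv2.INTER_CUBIC))
E
```

```text
[0.58375531 0.04093627 0.24377681] [[ 0.085 -0.956 -0.282  0.654]
 [-0.996 -0.081 -0.024  0.047]
 [ 0.     0.283 -0.959  0.422]
 [ 0.     0.     0.     1.   ]]
```

View pics/w1b.png

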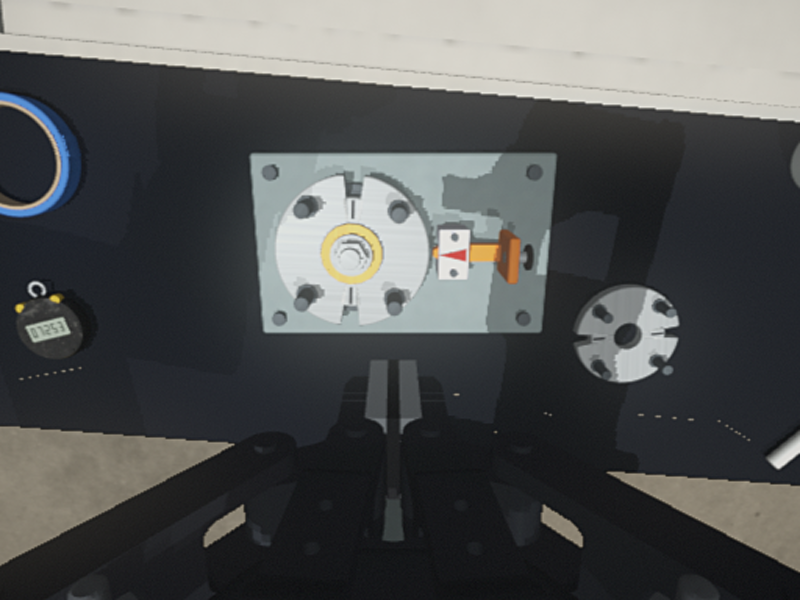

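The wrist view shows the large plate centred at about (352,254). Its notches are at (354,180) and (350,312), roughly 90° from the arrow at (455,254). The tab is at (510,256) and the set screw at (528,257).

```bash
python3 - <<'E'
from h import *
from scipy.optimize import least_squares
d=np.load("c1.npz"); c=(float(d["f"]),float(d["cx"]),float(d["cy"]),d["E"])
im=cv2.imread("pics/w1.png"); hsv=cv2.cvtColor(im,cv2.COLOR_BGR2HSV)
k=.64
def P(u,z): return ray(c,np.array(u)*k,z)[:2]
# slab corners
cs=[P(p,.012) for p in [(250,154),(556,154),(541,332),(265,333)]]
print("corners",np.round(cs,4))
a=cs[0]-cs[1]; b=cs[3]-cs[2]; print("stand x dir deg",[np.degrees(np.arctan2(v[1],v[0])).round(2) for v in(a,b)],[np.linalg.norm(v).round(4) for v in (a,b,cs[0]-cs[3],cs[1]-cs[2])])
# plate outline
m=((hsv[...,1]<40)&(hsv[...,2]>135)).astype(np.uint8); 
m[:, int(437*k):]=0; m[:int(165*k)]=0; m[int(330*k):]=0; m[:,:int(270*k)]=0
m=cv2.morphologyEx(m,cv2.MORPH_CLOSE,np.ones((3,3)))
cn=max(cv2.findContours(m,cv2.RETR_EXTERNAL,cv2.CHAIN_APPROX_NONE)[0],key=cv2.contourArea)[:,0]
pts=np.array([ray(c,p+0.0,.034)[:2] for p in cn])
r=least_squares(lambda q:np.hypot(*(pts-q[:2]).T)-q[2],[.57,.07,.06],loss="soft_l1",f_scale=.001)
print("plate",r.x.round(4),len(pts))
C=r.x[:2]
# washer
y=((hsv[...,0]>15)&(hsv[...,0]<35)&(hsv[...,1]>100)).astype(np.uint8); y[:,int(400*k):]=0;y[:,:int(300*k)]=0
v,u=np.nonzero(y); print("washer",ray(c,((u.min()+u.max())/2,(v.min()+v.max())/2),.036).round(4))
rad=np.hypot(*(pts-C).T); ang=np.degrees(np.arctan2(*(pts-C).T[::-1]))
for lo in(0,1):
    s=rad<.054
print("notch pts ang",np.sort(ang[s]).round(0))
for n,p in [("dTL",(308,204)),("dTR",(400,208)),("dBR",(395,297)),("dBL",(303,297))]:
    w=P(p,.062)-C; print(n,(w+C).round(4),np.hypot(*w).round(4),np.degrees(np.arctan2(w[1],w[0])).round(1))
for n,p in [("mT1",(353,202)),("mT2",(353,216)),("mB1",(351,303)),("mB2",(351,290))]:
    w=P(p,.034)-C; print(n,np.hypot(*w).round(4),np.degrees(np.arctan2(w[1],w[0])).round(1))
for n,p,z in [("arrow tip",(442,255),.041),("screw",(527,257),.048),("tabtop",(512,231),.063),("tabtopB",(513,282),.063)]:
    print(n,P(p,z).round(4))
cv2.imwrite("pics/w1c.png",cv2.resize(im[90:220,150:360],(800,495),interpolation=cv2.INTER_CUBIC))
E
```

```text
corners [[ 0.6373  0.1561]
 [ 0.6574 -0.0801]
 [ 0.511  -0.093 ]
 [ 0.4901  0.1423]]
stand x dir deg [np.float64(94.87), np.float64(95.08)] [np.float64(0.237), np.float64(0.2363), np.float64(0.1478), np.float64(0.1469)]
plate [0.5694 0.075  0.0696] 548
washer [0.5716 0.072  0.036 ]
notch pts ang []
dTL [0.609  0.1022] 0.048 34.5
dTR [0.6117 0.0379] 0.0562 -41.3
dBR [0.5465 0.0358] 0.0454 -120.3
dBL [0.5408 0.1032] 0.0403 135.3
mT1 0.0405 -3.0
mT2 0.0301 -5.4
mB1 0.0396 -171.9
mB2 0.0289 -170.2
arrow tip [0.5765 0.0023]
screw [ 0.5818 -0.0603]
tabtop [ 0.6024 -0.0425]
tabtopB [ 0.5655 -0.0488]
```

View pics/w1c.png

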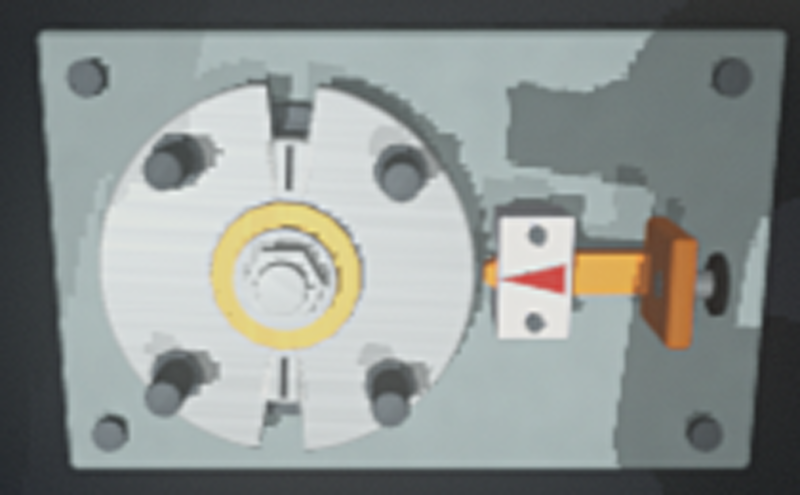

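The enlarged crop shows the dog tops at (165,168), (403,182), (390,407) and (165,398). The mark lines run x≈288, y 147–190 and x≈284, y 360–398. The screw cap is at about (716,284) and the arrow tip at (500,279).

```bash
python3 - <<'E'
from h import *
d=np.load("c1.npz"); c=(float(d["f"]),float(d["cx"]),float(d["cy"]),d["E"])
P=lambda u,z: ray(c,np.array(u)/3.81+[150,90],z)[:2]
C=np.array([.571,.0715]); th=np.radians(95); X=np.array([np.cos(th),np.sin(th)]);Y=np.array([-X[1],X[0]])
D=[P(p,.062) for p in [(165,168),(403,182),(390,407),(165,398)]]
print("dog mean",np.mean(D,0).round(4))
for w in D: print(w.round(4),"stand",((w-C)@X).round(4),((w-C)@Y).round(4),np.hypot(*(w-C)).round(4),np.degrees(np.arctan2((w-C)@Y,(w-C)@X)).round(1))
N=[P(p,.034) for p in[(288,147),(288,190),(284,360),(284,398)]]
for a,b in((0,1),(2,3),(0,3)):
    v=N[a]-N[b]; print("mark dir",np.degrees(np.arctan2(v@Y,v@X)).round(1))
print("notch mid stand angles",[np.degrees(np.arctan2((n-C)@Y,(n-C)@X)).round(1) for n in N])
for n,p,z in(("arrow",(500,279),.041),("cap",(720,284),.048),("tabT",(697,240),.063),("tabB",(691,348),.063),("taboutT",(695,300),.063)):
    w=P(p,z);print(n,w.round(4),((w-C)@X).round(4),((w-C)@Y).round(4))
E
```

```text
dog mean [0.5713 0.0708]
[0.6048 0.1062] stand 0.0316 -0.0367 0.0484 -49.2
[0.6066 0.0377] stand -0.0368 -0.0325 0.0491 -138.6
[0.5384 0.0356] stand -0.033 0.0356 0.0486 132.8
[0.5354 0.1038] stand 0.0352 0.0326 0.048 42.8
mark dir -91.4
mark dir -91.5
mark dir -92.3
notch mid stand angles [np.float64(-92.5), np.float64(-93.0), np.float64(87.5), np.float64(87.8)]
arrow [0.5763 0.0043] -0.0674 0.0005
cap [ 0.5819 -0.0623] -0.1343 0.0008
tabT [ 0.5972 -0.0492] -0.1225 -0.0156
tabB [ 0.5648 -0.0524] -0.1229 0.017
taboutT [ 0.5794 -0.0514] -0.1231 0.0023
```

Stand frame: the axis is at about (0.571, 0.0715), with +x at 95°. The notches sit at about +87° and -93°, so the plate needs about 87° clockwise. I'll straddle the near-right dog (132.8°) with the jaws slightly open and sweep it round.

Request:
arm_command:
  series:
    - [[40, -46, 1.5, 0], [20, 0, 0, -0.15], [20, 0, 0, -0.15], [20, 0, 0, -0.15], [20, 0, 0, -0.15], [20, 0, 0, -0.147], [0, 0, 0, 0], [0, 0, 0, 0]]
  jaw: 28

```text
t: 3.4
tcp_pos: [0.5485, 0.0359, 0.1135]
tool_rot: [0.257, 0.658, -0.256, 0.66]
force: [0.3, 0.2, 0.0]
finger_gap: 0.278
```

```bash
python3 - <<'E'
from h import *
s=status.sense(); print(s["q"].round(3),s["tcp_pos"],s["finger_gap"],R.from_quat(s["tool_rot"]).as_matrix().round(3))
c=cam("wrist"); im=snapshot("wrist"); cv2.imwrite("pics/w2.png",im[:,:,::-1])
print(proj(c,[.5379,.0354,.062]),proj(c,[*s["tcp_pos"][:2],.062]))
E
```

```text
[-0.138  0.536  1.703 -0.     0.898  0.605] [0.54847676 0.03588343 0.11345627] 0.27816574607052147 [[ 0.004  0.676  0.737]
 [-0.001  0.737 -0.676]
 [-1.     0.002  0.003]]
[241.93304878 202.33040268] [251.99102779 192.64001098]
```

View pics/w2.png

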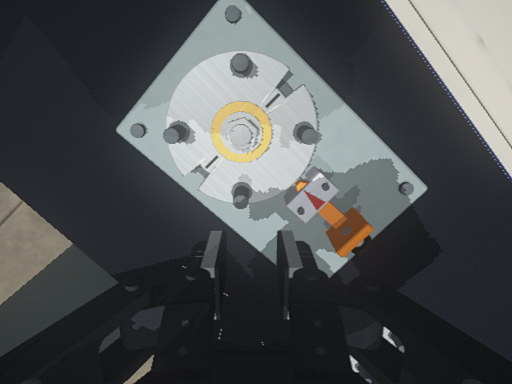

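The wrist view shows the target dog top at about (241,202), as predicted (242,202). The first row was clipped, so I'll correct the shift and go down.

Request:
arm_command:
  series:
    - [[0, -7.5, -7.5, 0], [25, 0, 0, 0], [20, 0, 0, 0], [12, 0, 0, 0], [12, 0, 0, 0], [0, 0, 0, 0], [0, 0, 0, 0]]

```text
t: 4.15
tcp_pos: [0.5365, 0.036, 0.0427]
tool_rot: [0.255, 0.659, -0.255, 0.66]
force: [0.6, 0.7, 0.5]
finger_gap: 0.283
```

```bash
python3 - <<'E'
from h import *
s=status.sense(); print(s["tcp_pos"],s["force"],s["finger_gap"],R.from_quat(s["tool_rot"]).as_matrix().round(3))
im=snapshot("wrist"); cv2.imwrite("pics/w3.png",im[:,:,::-1])
E
```

```text
[0.5364624  0.03599439 0.04270124] [0.58942948 0.6691244  0.51723885] 0.28258572957376143 [[ 0.     0.674  0.739]
 [-0.     0.739 -0.674]
 [-1.     0.     0.   ]]
```

View pics/w3.png

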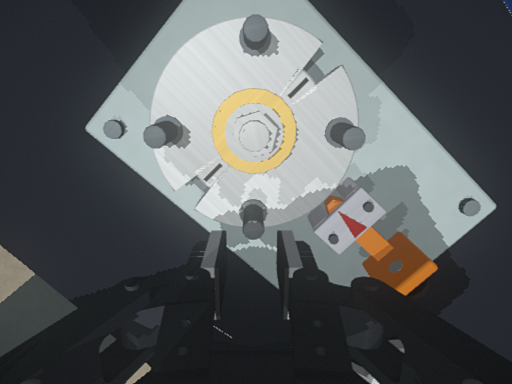

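The dog top at (253,224) lies between the pads, about 3 mm ahead of the TCP. I'll sweep along the arc, turning the tool with it.

Request:
arm_command:
  series:
    - [[0, 0.06, -2.4, 0.05], [0, 0.06, -2.4, 0.05], [0, 0.05, -1.5, 0.03], [0, 0.05, -1.5, 0.03], [0, 0.05, -1.5, 0.03], [0, 0.05, -1.5, 0.03]]

```text
t: 4.8
tcp_pos: [0.5299, 0.0442, 0.0434]
tool_rot: [0.327, 0.626, -0.326, 0.628]
force: [0.5, 0.2, 0.5]
finger_gap: 0.279
```

Request:
arm_command:
  series:
    - [[0, 0.06, -2.0, 0.04], [0, 0.06, -2.0, 0.04], [0, 0.06, -2.0, 0.04], [0, 0.06, -2.0, 0.04]]

```text
t: 5.2
tcp_pos: [0.5259, 0.0512, 0.0434]
tool_rot: [0.376, 0.598, -0.376, 0.6]
force: [0.1, 0.0, 0.7]
finger_gap: 0.281
```

```bash
python3 - <<'E'
from h import *
s=status.sense(); print(s["tcp_pos"],s["force"],s["ft_torque"])
im=snapshot("wrist"); cv2.imwrite("pics/w4.png",im[:,:,::-1])
E
```

```text
[0.52591273 0.0511704  0.04335642] [0.08371982 0.04098835 0.72239606] [ 0.03396793 -0.06512394  0.00272938]
```

View pics/w4.png

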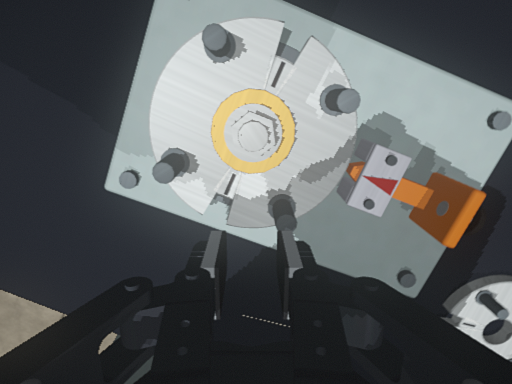

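No contact force was felt, so I'll take an enlarged look at the fingers and the dog.

```bash
python3 - <<'E'
from h import *
im=snapshot("side")[:,:,::-1]; w=cv2.imread("pics/w4.png")
c=cam("side"); print(proj(c,[.5259,.0512,.0434]),proj(c,[.5379,.0354,.062]))
u,v=proj(c,[.5379,.0354,.062]).astype(int)
a=cv2.resize(w[180:330,190:330],(560,600),interpolation=cv2.INTER_CUBIC)
b=cv2.resize(im[v-60:v+60,u-24:u+24],(240,600),interpolation=cv2.INTER_CUBIC)
print(u,v)
cv2.imwrite("pics/z.png",np.hstack([a,b]))
E
```

```text
[238.40824014 186.93201925] [242.52895202 184.43568014]
242 184
```

View pics/z.png

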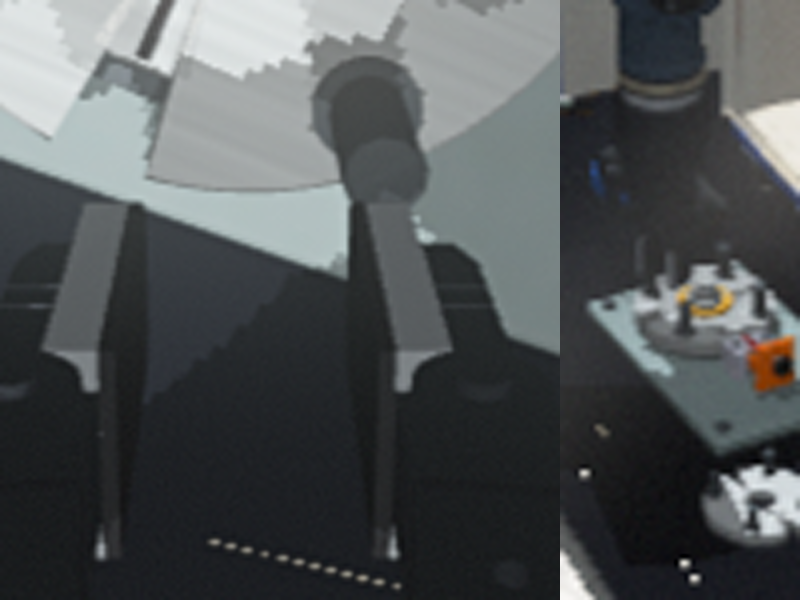

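```bash
python3 - <<'E'
from h import *
c=cam("side"); s=status.sense(); M=R.from_quat(s["tool_rot"]).as_matrix(); t=s["tcp_pos"]
def cr(P): u,v=proj(c,P); return (round((u-218)*5+560),round((v-124)*5))
C=np.array([.571,.0715]);th=np.radians(95)
for a in(-48,-138,132,42):
    p=C+.049*np.array([np.cos(th+np.radians(a)),np.sin(th+np.radians(a))]); print(a,cr([*p,.062]),cr([*p,.034]))
for x in(0,-.004,-.02,-.045,-.07,-.1):
    print(x,[cr(t+M@[x,0,z]) for z in(-.02,.02)])
print("stud",cr([*C,.056]))
E
```

```text
-48 (721, 244) (721, 272)
-138 (757, 283) (757, 311)
132 (682, 302) (682, 330)
42 (648, 262) (648, 290)
0 [(644, 306), (680, 323)]
-0.004 [(644, 302), (680, 319)]
-0.02 [(643, 286), (680, 303)]
-0.045 [(643, 261), (680, 277)]
-0.07 [(643, 235), (679, 251)]
-0.1 [(642, 203), (679, 219)]
stud (702, 278)
```

Both views agree that the fingertips stand about 40–45 mm behind the nominal TCP: they passed above the dog, which hasn't moved. I'll sweep back and go down in small steps, watching the force.

Request:
arm_command:
  series:
    - [[0, 0.25, 4.95, -0.1], [0, 0.25, 4.95, -0.1], [0, 0.25, 4.95, -0.1], [0, 0.2, 4.0, -0.08], [0, 0, 0, 0], [5, 0, 0, 0], [1, 0, 0, 0], [1, 0, 0, 0], [1, 0, 0, 0]]

```text
t: 6.2
tcp_pos: [0.5362, 0.0363, 0.0342]
tool_rot: [0.255, 0.659, -0.255, 0.659]
force: [0.5, 0.0, -0.1]
finger_gap: 0.279
```

Request:
arm_command:
  series:
    - [[1, 0, 0, 0], [1, 0, 0, 0], [1, 0, 0, 0]]

```text
t: 6.5
tcp_pos: [0.5364, 0.0362, 0.0313]
tool_rot: [0.255, 0.659, -0.255, 0.659]
force: [-0.0, 0.7, 0.1]
finger_gap: 0.278
```

Request:
arm_command:
  series:
    - [[1, 0, 0, 0], [1, 0, 0, 0], [1, 0, 0, 0]]

```text
t: 6.8
tcp_pos: [0.5364, 0.0362, 0.0283]
tool_rot: [0.255, 0.659, -0.255, 0.659]
force: [-0.2, -0.3, 0.3]
finger_gap: 0.28
```

Request:
arm_command:
  series:
    - [[2, 0, 0, 0], [2, 0, 0, 0], [2, 0, 0, 0], [2, 0, 0, 0]]

```text
t: 7.2
tcp_pos: [0.5364, 0.0361, 0.0202]
tool_rot: [0.255, 0.659, -0.255, 0.659]
force: [-1.0, -0.2, 0.6]
finger_gap: 0.279
```

Request:
arm_command:
  series:
    - [[2, 0, 0, 0], [2, 0, 0, 0], [1, 0, 0, 0], [1, 0, 0, 0]]

```text
t: 7.6
tcp_pos: [0.5364, 0.0362, 0.0143]
tool_rot: [0.255, 0.659, -0.255, 0.659]
force: [0.3, -0.3, 0.3]
finger_gap: 0.282
```

Request:
arm_command:
  series:
    - [[1, 0, 0, 0], [1, 0, 0, 0], [1, 0, 0, 0], [1, 0, 0, 0], [1, 0, 0, 0], [1, 0, 0, 0]]

```text
t: 8.2
tcp_pos: [0.5364, 0.0362, 0.0083]
tool_rot: [0.255, 0.659, -0.255, 0.659]
force: [0.2, 0.2, -0.6]
finger_gap: 0.283
```

```bash
python3 - <<'E'
from h import *
s=status.sense(); print(s["tcp_pos"],s["force"])
w=snapshot("wrist")[:,:,::-1]; im=snapshot("side")[:,:,::-1]
cv2.imwrite("pics/w5.png",w)
a=cv2.resize(w[100:300,150:350],(560,560),interpolation=cv2.INTER_CUBIC)
b=cv2.resize(im[144:200,218:242],(240,560),interpolation=cv2.INTER_CUBIC)
cv2.imwrite("pics/z2.png",np.hstack([a,b]))
E
```

```text
[0.53642614 0.03616539 0.00834661] [ 0.21947628  0.20564657 -0.59564563]
```

View pics/z2.png

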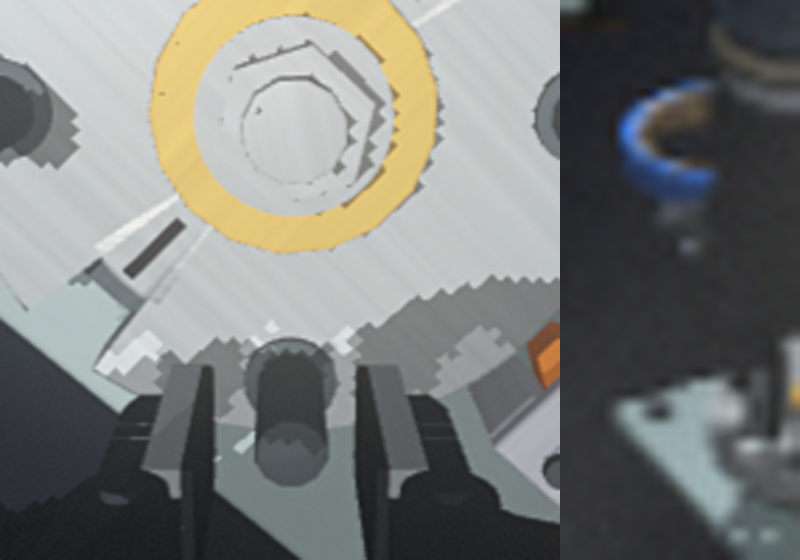

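The dog is now clearly between the fingers, with its top at crop (290,450). I'll go 4 mm lower and sweep.

Request:
arm_command:
  series:
    - [[1, 0, 0, 0], [1, 0, 0, 0], [1, 0, 0, 0], [1, 0, 0, 0], [0, 0.05, -1.5, 0.03], [0, 0.05, -1.5, 0.03], [0, 0.05, -1.0, 0.02], [0, 0.05, -1.0, 0.02]]

```text
t: 9.1
tcp_pos: [0.533, 0.0398, 0.0044]
tool_rot: [0.288, 0.646, -0.288, 0.646]
force: [0.4, -0.2, 0.2]
finger_gap: 0.28
```

Request:
arm_command:
  series:
    - [[0, 0.05, -1.0, 0.02], [0, 0.05, -1.0, 0.02], [0, 0.05, -1.0, 0.02]]

```text
t: 9.4
tcp_pos: [0.5323, 0.0415, 0.0045]
tool_rot: [0.308, 0.636, -0.308, 0.638]
force: [2.2, -3.6, -2.5]
finger_gap: 0.283
```

Request:
arm_command:
  series:
    - [[0, 0.05, -1.0, 0.02], [0, 0.05, -1.0, 0.02], [0, 0.05, -1.0, 0.02]]

```text
t: 9.7
tcp_pos: [0.5306, 0.044, 0.0044]
tool_rot: [0.327, 0.626, -0.327, 0.628]
force: [2.8, -4.0, -3.9]
finger_gap: 0.284
```

Contact at about 6 N. Continuing the sweep.

Request:
arm_command:
  series:
    - [[0, 0.05, -1.5, 0.03], [0, 0.05, -1.5, 0.03], [0, 0.05, -2.0, 0.04], [0, 0.05, -2.0, 0.04], [0, 0.05, -2.0, 0.04], [0, 0.05, -2.0, 0.04]]

```text
t: 10.3
tcp_pos: [0.525, 0.0539, 0.0044]
tool_rot: [0.394, 0.587, -0.394, 0.588]
force: [1.5, -4.8, -2.5]
finger_gap: 0.275
```

Request:
arm_command:
  series:
    - [[0, 0.05, -2.0, 0.04], [0, 0.05, -2.0, 0.04], [0, 0.05, -2.0, 0.04], [0, 0.05, -2.0, 0.04], [0, 0.05, -2.0, 0.04], [0, 0.05, -2.0, 0.04]]

```text
t: 10.9
tcp_pos: [0.5219, 0.0655, 0.0045]
tool_rot: [0.461, 0.535, -0.461, 0.536]
force: [3.0, -3.2, -2.8]
finger_gap: 0.286
```

```bash
cat >> h.py <<'E'
C=np.array([.571,.0715]); th=np.radians(95); X=np.array([np.cos(th),np.sin(th)]);Y=np.array([-X[1],X[0]])
def st():
    s=status.sense(); M=R.from_quat(s["tool_rot"]).as_matrix(); w=s["tcp_pos"][:2]-C
    print("stand xy",(w@X*1e3).round(1),(w@Y*1e3).round(1),"r",(np.hypot(*w)*1e3).round(1),"phi",np.degrees(np.arctan2(w@Y,w@X)).round(1),"toolphi",np.degrees(np.arctan2(-M[:2,1]@Y,-M[:2,1]@X)).round(1),"z",s["tcp_pos"][2].round(4),"F stand",(s["force"][:2]@X).round(1),(s["force"][:2]@Y).round(1),s["force"][2].round(1),"t",s["t"],"q6",s["q"][5].round(2))
E
python3 -c "from h import *;st()"
```

```text
stand xy -1.7 49.5 r 49.5 phi 92.0 toolphi 93.6 z 0.0045 F stand -3.4 -2.7 -2.8 t 10.9 q6 1.33
```

Request:
arm_command:
  series:
    - [[0, 0.05, -2.0, 0.04], [0, 0.05, -2.0, 0.04], [0, 0.05, -2.0, 0.04], [0, 0.05, -2.0, 0.04], [0, 0.05, -2.0, 0.04], [0, 0.05, -2.0, 0.04], [0, 0.05, -2.0, 0.04], [0, 0.05, -2.0, 0.04], [0, 0.05, -2.0, 0.04], [0, 0.05, -2.0, 0.04]]

```text
t: 11.9
tcp_pos: [0.5228, 0.0852, 0.0046]
tool_rot: [0.559, 0.433, -0.558, 0.434]
force: [2.4, -5.5, -0.2]
finger_gap: 0.282
```

Request:
arm_command:
  series:
    - [[0, 0.05, -2.0, 0.04], [0, 0.05, -2.0, 0.04], [0, 0.05, -2.0, 0.04], [0, 0.05, -2.0, 0.04], [0, 0.05, -2.0, 0.04], [0, 0.05, -2.0, 0.04], [0, 0.05, -2.0, 0.04], [0, 0.05, -2.0, 0.04], [0, 0.05, -2.0, 0.04]]

```text
t: 12.8
tcp_pos: [0.5289, 0.1012, 0.0045]
tool_rot: [-0.626, -0.327, 0.628, -0.327]
force: [0.2, -4.9, 0.4]
finger_gap: 0.281
```

```bash
python3 - <<'E'
from h import *
st(); c=cam("wrist"); np.savez("c6.npz",f=c[0],cx=c[1],cy=c[2],E=c[3])
im=snapshot("wrist")[:,:,::-1]; cv2.imwrite("pics/w6.png",im); cv2.imwrite("pics/w6b.png",cv2.resize(im,(800,600),interpolation=cv2.INTER_CUBIC))
E
```

```text
stand xy 33.2 39.3 r 51.5 phi 49.8 toolphi 50.1 z 0.0045 F stand -4.9 0.2 0.4 t 12.8 q6 2.16
```

```bash
cat >> h.py <<'E'
def polar(im,c,ctr,tag=None):
    g=cv2.cvtColor(im,cv2.COLOR_BGR2GRAY)
    A=np.radians(np.arange(0,360,.25)); out=[]
    for r in np.arange(.028,.040,.0005):
        uv=np.array([proj(c,[*(ctr+r*(np.cos(a)*X+np.sin(a)*Y)),.034]) for a in A]).astype(np.float32)
        out.append(cv2.remap(g,uv[:,0].reshape(-1,1),uv[:,1].reshape(-1,1),cv2.INTER_LINEAR,borderValue=0)[:,0])
    o=np.array(out).astype(float)
    l=np.median(o[2:20],0)               # along the mark's length
    bg=np.minimum(np.roll(l,20),np.roll(l,-20)) # 5 deg to each side
    return np.degrees(A),l,bg-l,o
def washer(im,c):
    h=cv2.cvtColor(im,cv2.COLOR_BGR2HSV); m=cv2.inRange(h,(18,70,120),(32,255,255))
    n,lab,stt,ce=cv2.connectedComponentsWithStats(m); i=1+np.argmax(stt[1:,4])
    P=np.argwhere(lab==i)[:,::-1]; hull=cv2.convexHull(P.astype(np.int32)); W=np.array([ray(c,p,.036)[:2] for p in hull[:,0]])
    (x,y),r=cv2.minEnclosingCircle((W*1e3).astype(np.float32)); return np.array([x,y])/1e3,r
E
python3 - <<'E'
from h import *
for n,cf in(("w1","c1"),("w6","c6")):
    d=np.load(cf+".npz"); c=(float(d["f"]),float(d["cx"]),float(d["cy"]),d["E"]); im=cv2.imread(f"pics/{n}.png")
    ctr,r=washer(im,c); print(n,"washer",ctr.round(4),round(r,1))
    a,l,s,o=polar(im,c,ctr)
    i=np.argsort(-s)[:400]; got=[]
    for k in i:
        if all(abs((a[k]-x+180)%360-180)>6 for x,_,_ in got): got.append((a[k],s[k],l[k]))
        if len(got)>7: break
    print([(float(x),float(y),float(z)) for x,y,z in got])
E
```

```text
w1 washer [0.5708 0.0717] 23.6
[(87.0, 103.5, 107.0), (268.0, 99.5, 115.5), (96.00000000000001, 15.0, 197.0), (276.75, 14.5, 206.0), (135.25, 4.5, 207.5), (338.0, 3.0, 220.0), (164.25, 3.0, 213.0), (211.25000000000003, 2.5, 214.5)]
w6 washer [0.5701 0.0721] 23.9
[(194.5, 97.0, 67.0), (13.25, 68.0, 56.0), (22.5, 12.5, 111.5), (201.75, 11.0, 151.0), (295.25, 3.5, 227.5), (263.5, 3.5, 164.0), (2.25, 3.0, 122.0), (284.75, 2.5, 226.0)]
```

The mark lines give a clean plate angle: 87.5° at first, now about 13.9° from the target. I'll push most of the remainder and measure again.

Request:
arm_command:
  series:
    - [[0, 0.2, -2.0, 0.04], [0, 0.2, -2.0, 0.04], [0, 0.2, -2.0, 0.04], [0, 0.2, -1.5, 0.03], [0, 0.1, -1.5, 0.03], [0, 0.1, -1.0, 0.02], [0, 0, 0, 0]]

```text
t: 13.55
tcp_pos: [0.5348, 0.1084, 0.0044]
tool_rot: [-0.655, -0.263, 0.658, -0.263]
force: [-2.1, -5.7, 1.5]
finger_gap: 0.284
```

```bash
cat >> h.py <<'E'
def plate():
    c=cam("wrist"); im=snapshot("wrist")[:,:,::-1].copy(); ctr,r=washer(im,c); a,l,s,o=polar(im,c,ctr)
    got=[]
    for k in np.argsort(-s)[:400]:
        if all(abs((a[k]-x+180)%360-180)>6 for x,_ in got): got.append((a[k].round(2),s[k]))
    print("washer",ctr.round(4),round(r,1),[(float(x),float(y)) for x,y in got[:4]])
    return c,im
E
python3 -c "
from h import *
st(); c,im=plate(); cv2.imwrite('pics/w7.png',im)"
```

```text
stand xy 40.0 32.9 r 51.7 phi 39.4 toolphi 38.7 z 0.0044 F stand -5.5 2.6 1.5 t 13.55 q6 2.38
washer [0.5702 0.0721] 23.8 [(182.5, 108.0), (1.5, 78.5), (12.25, 18.5), (191.0, 13.5)]
```

Request:
arm_command:
  series:
    - [[0, 0.05, -0.6, 0.013], [0, 0.05, -0.6, 0.013], [0, 0.05, -0.6, 0.012], [0, 0, 0, 0]]

```text
t: 14.0
tcp_pos: [0.5359, 0.1095, 0.0044]
tool_rot: [-0.659, -0.251, 0.663, -0.251]
force: [-2.1, -4.5, 1.8]
finger_gap: 0.285
```

```bash
python3 -c "
from h import *
st(); c,im=plate(); cv2.imwrite('pics/w8.png',im)"
```

```text
stand xy 40.9 31.6 r 51.7 phi 37.7 toolphi 36.5 z 0.0044 F stand -4.3 2.5 1.8 t 14.0 q6 2.42
washer [0.5701 0.0721] 23.9 [(181.0, 108.5), (0.5, 80.0), (10.25, 21.0), (189.25, 7.5)]
```

Request:
arm_command:
  series:
    - [[0, 0.05, -0.4, 0.008], [0, 0.05, -0.4, 0.008], [0, 0, 0, 0], [0, 0, 2, 0], [0, 0, 4, 0], [-15, 0, 0, 0], [-35, 0, 0, 0], [-40, 0, 0, -0.15], [-40, 0, 0, -0.15], [-40, 0, 0, -0.15]]

```text
t: 15.05
tcp_pos: [0.5334, 0.1072, 0.1758]
tool_rot: [-0.59, -0.389, 0.591, -0.388]
force: [0.6, 0.5, 0.2]
finger_gap: 0.282
```

Request:
arm_command:
  series:
    - [[-25, 0, 0, -0.15], [-10, 0, 0, -0.15], [0, 0, 0, -0.15], [0, 0, 0, -0.15], [0, 0, 0, 0], [0, 0, 0, 0]]
  jaw: 0

```text
t: 15.65
tcp_pos: [0.5338, 0.107, 0.2092]
tool_rot: [0.452, 0.544, -0.452, 0.544]
force: [-0.8, 0.3, -0.9]
finger_gap: -0.001
```

```bash
python3 -c "
from h import *
st(); c,im=plate(); cv2.imwrite('pics/w9.png',im); cv2.imwrite('pics/w9b.png',cv2.resize(im,(800,600),interpolation=cv2.INTER_CUBIC)); np.savez('c9.npz',f=c[0],cx=c[1],cy=c[2],E=c[3])
print(proj(c,[*C,.034]))"
```

```text
stand xy 38.6 33.9 r 51.4 phi 41.3 toolphi 95.6 z 0.2092 F stand 0.3 0.8 -0.9 t 15.65 q6 1.38
washer [0.5702 0.0721] 23.6 [(0.0, 116.5), (181.0, 86.0), (139.0, 11.0), (251.5, 4.0)]
[290.07112851 131.78598577]
```

```bash
python3 - <<'E'
from h import *
d=np.load("c9.npz"); c=(float(d["f"]),float(d["cx"]),float(d["cy"]),d["E"]); im=cv2.imread("pics/w9.png"); h=cv2.cvtColor(im,cv2.COLOR_BGR2HSV)
ctr,_=washer(im,c)
red=cv2.inRange(h,(0,120,80),(6,255,255))|cv2.inRange(h,(172,120,80),(180,255,255))
n,lab,s,ce=cv2.connectedComponentsWithStats(red); 
for i in range(1,n):
    if s[i,4]>20:
        w=ray(c,ce[i],.041)[:2]-ctr; print("red",s[i],ce[i].round(1),(w@X*1e3).round(1),(w@Y*1e3).round(1))
        P=np.argwhere(lab==i)[:,::-1]; W=np.array([ray(c,p,.041)[:2]-ctr for p in P])*1e3; xs=W@X; ys=W@Y; j=np.argmax(xs); print("tip",xs.max().round(1),ys[xs>xs.max()-2].mean().round(2),"base y range",ys.min().round(1),ys.max().round(1),"x",xs.min().round(1))
# slab corners edges: fit long edges of slab by mask
cv2.imwrite("pics/w9c.png",cv2.resize(im[40:230,190:470],(800,543),interpolation=cv2.INTER_CUBIC))
E
```

```text
red [357 138  16   8  68] [365.8 140.6] -80.8 -0.1
tip -71.4 -0.44 base y range -3.4 4.1 x -86.8
```

View pics/w9c.png

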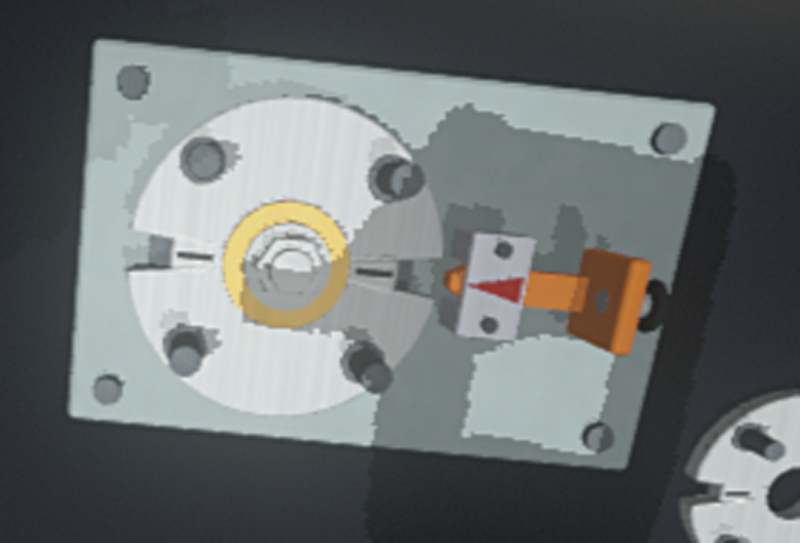

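The crop shows the notch at (410,275) in line with the key nose at (455,280) and the arrow. Measured plate error is about 0.5°. Next I'll go round behind the set screw.

Request:
arm_command:
  series:
    - [[0, 2.7, 42.2, 0], [0, 2.7, 42.2, 0], [0, 2.7, 42.2, 0], [0, 2.7, 42.2, 0], [0, 2.7, 42.2, 0], [0, 0, 0, -0.148], [0, 0, 0, -0.148], [0, 0, 0, -0.148], [0, 0, 0, -0.148], [0, 0, 0, -0.148]]

```text
t: 16.7
tcp_pos: [0.5868, -0.098, 0.209]
tool_rot: [0.222, 0.672, -0.222, 0.671]
force: [0.3, -0.2, -0.4]
finger_gap: 0.003
```

Request:
arm_command:
  series:
    - [[20, 0, 0, -0.147], [20, 0, 0, -0.147], [20, 0, 0, -0.147], [20, 0, 0, -0.147], [20, 0, 0, -0.147], [0, 0, 0, 0], [0, 0, 0, 0]]

```text
t: 17.4
tcp_pos: [0.5869, -0.098, 0.1092]
tool_rot: [-0.031, 0.707, 0.031, 0.706]
force: [0.7, 0.7, 0.5]
finger_gap: 0.001
```

```bash
python3 - <<'E'
from h import *
st(); c,im=plate(); cv2.imwrite("pics/w10.png",im)
h=cv2.cvtColor(im,cv2.COLOR_BGR2HSV); m=cv2.inRange(h,(5,130,60),(16,255,255))
n,lab,s,ce=cv2.connectedComponentsWithStats(m); i=1+np.argmax(s[1:,4]); print("orange",s[i],ce[i])
print("exp tab top outer corners",[proj(c,[*(C-.125*X+y*Y),.063]).round(0) for y in(-.017,.017)])
f=192/np.tan(np.radians(30.43)); P=np.argwhere(lab==i)[:,::-1]
print("tab col range",P[:,0].min(),P[:,0].max(),"rows",P[:,1].min(),P[:,1].max())
E
```

```text
stand xy -170.2 -1.0 r 170.2 phi -179.6 toolphi -180.0 z 0.1092 F stand 0.6 -0.7 0.5 t 17.4 q6 -0.44
washer [ 0.5787 -0.0288] 11.0 [(359.0, 52.5), (190.75, 21.0), (169.75, 20.0), (130.75, 2.0)]
orange [226 108  49  21 338] [250.33136095 118.96153846]
exp tab top outer corners [array([276., 133.]), array([227., 133.])]
tab col range 226 274 rows 108 128
```

Request:
arm_command:
  series:
    - [[30, 0, -1, 0], [30, 0, 0, 0], [25, 0, 0, 0], [15, 0, 0, 0], [5, 0, 0, 0], [0, 3, 0, 0], [0, 2, 0, 0], [0, 1, 0, 0], [0, 1, 0, 0], [0, 0, 0, 0]]

```text
t: 18.45
tcp_pos: [0.5857, -0.0911, 0.0051]
tool_rot: [-0.033, 0.706, 0.032, 0.707]
force: [0.2, -0.5, -0.5]
finger_gap: -0.001
```

Request:
arm_command:
  series:
    - [[0, 1, 0, 0], [0, 1, 0, 0], [0, 1, 0, 0], [0, 1, 0, 0], [0, 1, 0, 0]]

```text
t: 18.95
tcp_pos: [0.5849, -0.0862, 0.0044]
tool_rot: [-0.032, 0.706, 0.033, 0.706]
force: [-0.5, 0.4, 0.6]
finger_gap: -0.001
```

Request:
arm_command:
  series:
    - [[0, 1, 0, 0], [0, 1, 0, 0], [0, 1, 0, 0], [0, 1, 0, 0], [0, 1, 0, 0]]

```text
t: 19.45
tcp_pos: [0.5844, -0.0811, 0.0044]
tool_rot: [-0.033, 0.706, 0.033, 0.706]
force: [0.1, 0.1, 0.3]
finger_gap: -0.004
```

Request:
arm_command:
  series:
    - [[0, 1, 0, 0], [0, 1, 0, 0], [0, 1, 0, 0], [0, 1, 0, 0]]

```text
t: 19.85
tcp_pos: [0.5841, -0.0772, 0.0044]
tool_rot: [-0.033, 0.706, 0.033, 0.706]
force: [0.7, -0.5, 0.2]
finger_gap: 0.003
```

Request:
arm_command:
  series:
    - [[0, 1, 0, 0], [0, 1, 0, 0], [0, 1, 0, 0], [0, 1, 0, 0]]

```text
t: 20.25
tcp_pos: [0.5837, -0.0733, 0.0044]
tool_rot: [-0.033, 0.706, 0.033, 0.706]
force: [-0.4, -1.2, 0.4]
finger_gap: -0.002
```

Request:
arm_command:
  series:
    - [[0, 1, 0, 0], [0, 1, 0, 0], [0, 1, 0, 0], [0, 1, 0, 0]]

```text
t: 20.65
tcp_pos: [0.5834, -0.0694, 0.0044]
tool_rot: [-0.033, 0.706, 0.032, 0.706]
force: [-0.1, -1.7, -0.3]
finger_gap: 0.002
```

```bash
python3 -c "
from h import *
st()
c=cam('wrist');im=snapshot('wrist')[:,:,::-1].copy();cv2.imwrite('pics/w11.png',im)
h=cv2.cvtColor(im,cv2.COLOR_BGR2HSV); m=cv2.inRange(h,(5,130,60),(16,255,255))
P=np.argwhere(m)[:,::-1];print(P.min(0),P.max(0),len(P))
print([proj(c,[*(C-d*X),.063]).round(0) for d in(.125,.117,.106)])"
```

```text
stand xy -141.5 -0.1 r 141.5 phi -180.0 toolphi -179.7 z 0.0044 F stand -1.7 0.2 -0.3 t 20.65 q6 -0.4
[210  66] [293 229] 2923
[array([254., 236.]), array([255., 217.]), array([255., 190.])]
```

Contact at about 2 N, and the key is sliding. I'll continue gently.

Request:
arm_command:
  series:
    - [[0, 1, 0, 0], [0, 1, 0, 0], [0, 1, 0, 0]]

```text
t: 21.0
tcp_pos: [0.5832, -0.0663, 0.0045]
tool_rot: [-0.033, 0.706, 0.032, 0.706]
force: [0.1, -1.0, -0.3]
finger_gap: -0.001
```

Request:
arm_command:
  series:
    - [[0, 1, 0, 0], [0, 1, 0, 0], [0, 1, 0, 0]]

```text
t: 21.3
tcp_pos: [0.5829, -0.0632, 0.0044]
tool_rot: [-0.033, 0.706, 0.033, 0.706]
force: [0.0, -1.6, -0.4]
finger_gap: -0.004
```

Request:
arm_command:
  series:
    - [[0, 1, 0, 0], [0, 1, 0, 0], [0, 1, 0, 0]]

```text
t: 21.6
tcp_pos: [0.5826, -0.0603, 0.0044]
tool_rot: [-0.033, 0.706, 0.032, 0.706]
force: [0.4, -1.3, -0.3]
finger_gap: -0.001
```

```bash
cat >> h.py <<'E'
def tab():
    st(); c=cam('wrist');im=snapshot('wrist')[:,:,::-1].copy();cv2.imwrite('pics/t%.2f.png'%status.sense()['t'],im)
    h=cv2.cvtColor(im,cv2.COLOR_BGR2HSV); m=cv2.inRange(h,(5,130,60),(16,255,255)); m[:,:215]=0; m[:,290:]=0
    P=np.argwhere(m)[:,::-1]; v=P[:,1].max(); w=(ray(c,(P[P[:,1]>=v-1,0].mean(),v+.5),.063)[:2]-C)
    print("tab outer edge row",v,"stand x",(w@X*1e3).round(1),"cols",P[:,0].min(),P[:,0].max())
E
python3 -c "from h import *;tab()"
```

```text
stand xy -132.3 -0.1 r 132.3 phi -180.0 toolphi -179.7 z 0.0044 F stand -1.3 -0.3 -0.3 t 21.6 q6 -0.39
tab outer edge row 219 stand x -108.9 cols 215 289
```

The tab is about 16 mm along (stand x ≈ -109) at low force, so the nose is in the notch. About 3 mm remain to the stop, which I'll take in finer steps.

Request:
arm_command:
  series:
    - [[0, 0.7, 0, 0], [0, 0.7, 0, 0]]

```text
t: 21.85
tcp_pos: [0.5825, -0.0589, 0.0044]
tool_rot: [-0.033, 0.706, 0.032, 0.706]
force: [0.2, -1.7, 0.9]
finger_gap: 0.002
```

Request:
arm_command:
  series:
    - [[0, 0.5, 0, 0], [0, 0.5, 0, 0]]

```text
t: 22.05
tcp_pos: [0.5824, -0.0579, 0.0044]
tool_rot: [-0.033, 0.706, 0.033, 0.706]
force: [-0.1, -2.0, 0.4]
finger_gap: -0.002
```

Request:
arm_command:
  series:
    - [[0, 0.4, 0, 0], [0, 0.4, 0, 0]]

```text
t: 22.25
tcp_pos: [0.5823, -0.0571, 0.0044]
tool_rot: [-0.033, 0.706, 0.032, 0.706]
force: [0.5, -1.1, -1.7]
finger_gap: -0.0
```

Request:
arm_command:
  series:
    - [[0, 0.4, 0, 0], [0, 0, 0, 0]]

```text
t: 22.45
tcp_pos: [0.5823, -0.0567, 0.0044]
tool_rot: [-0.033, 0.706, 0.033, 0.706]
force: [-0.3, -1.2, -1.0]
finger_gap: -0.001
```

Request:
arm_command:
  series:
    - [[0, 0.5, 0, 0], [0, 0.5, 0, 0]]

```text
t: 22.65
tcp_pos: [0.5822, -0.056, 0.0045]
tool_rot: [-0.033, 0.706, 0.032, 0.706]
force: [0.9, -3.0, 0.5]
finger_gap: 0.004
```

Request:
arm_command:
  series:
    - [[0, 0.5, 0, 0], [0, 0.5, 0, 0]]

```text
t: 22.85
tcp_pos: [0.5823, -0.056, 0.0046]
tool_rot: [-0.034, 0.706, 0.032, 0.707]
force: [-0.4, -6.5, 0.1]
finger_gap: 0.0
```

```bash
python3 -c "from h import *;tab()"
```

```text
stand xy -128.0 -0.2 r 128.0 phi -179.9 toolphi -179.7 z 0.0046 F stand -6.4 0.9 0.1 t 22.85 q6 -0.38
tab outer edge row 219 stand x -104.5 cols 215 289
```

It has reached the stop: the TCP no longer advances and the force is rising at about 3.5 N/mm. Building up to 12 N.

Request:
arm_command:
  series:
    - [[0, 0.4, 0, 0], [0, 0.4, 0, 0], [0, 0, 0, 0]]

```text
t: 23.2
tcp_pos: [0.5823, -0.056, 0.0046]
tool_rot: [-0.034, 0.706, 0.032, 0.707]
force: [-0.1, -8.1, 0.3]
finger_gap: -0.001
```

```bash
python3 -c "from h import *;st()"
```

```text
stand xy -128.0 -0.2 r 128.0 phi -179.9 toolphi -179.7 z 0.0046 F stand -8.0 0.8 0.3 t 23.2 q6 -0.38
```

Request:
arm_command:
  series:
    - [[0, 0.5, 0, 0], [0, 0.5, 0, 0], [0, 0, 0, 0]]

```text
t: 23.5
tcp_pos: [0.5824, -0.056, 0.0046]
tool_rot: [-0.035, 0.706, 0.032, 0.707]
force: [-0.5, -10.9, -0.7]
finger_gap: 0.0
```

Request:
arm_command:
  series:
    - [[0, 0.2, 0, 0], [0, 0, 0, 0]]

```text
t: 23.7
tcp_pos: [0.5824, -0.056, 0.0046]
tool_rot: [-0.035, 0.706, 0.032, 0.707]
force: [-1.8, -12.0, -0.5]
finger_gap: 0.002
```

12 N reached. Holding it there, then checking.

Request:
arm_command:
  series:
    - [[0, 0, 0, 0], [0, 0, 0, 0], [0, 0, 0, 0], [0, 0, 0, 0], [0, 0, 0, 0], [0, 0, 0, 0], [0, 0, 0, 0], [0, 0, 0, 0], [0, 0, 0, 0], [0, 0, 0, 0]]

```text
t: 24.7
tcp_pos: [0.5824, -0.056, 0.0046]
tool_rot: [-0.035, 0.706, 0.031, 0.707]
force: [-0.7, -12.2, -0.2]
finger_gap: -0.0
```

Request:
arm_command:
  series:
    - [[0, 0, 0, 0], [0, 0, 0, 0], [0, 0, 0, 0], [0, 0, 0, 0], [0, 0, 0, 0]]

```text
t: 25.2
tcp_pos: [0.5824, -0.056, 0.0046]
tool_rot: [-0.035, 0.706, 0.031, 0.707]
force: [-0.7, -11.1, 0.3]
finger_gap: 0.002
```

Request:
arm_command:
  series:
    - [[0, -1, 0, 0], [0, -2, 0, 0], [0, -4, 0, 0], [0, -15, 0, 0], [-25, 0, 0, 0], [-45, 0, 0, 0], [-45, 15, 0, 0], [-45, 25, 0, 0], [0, 40, 0, 0], [0, 0, 0, 0]]

```text
t: 26.2
tcp_pos: [0.5761, 0.0078, 0.165]
tool_rot: [-0.033, 0.706, 0.034, 0.707]
force: [0.4, 0.6, -0.6]
finger_gap: -0.002
```

```bash
python3 - <<'E'
from h import *
st(); c,im=plate(); cv2.imwrite("pics/w12.png",im)
cv2.imwrite("pics/w12b.png",cv2.resize(im,(800,600),interpolation=cv2.INTER_CUBIC))
print("axis px*1.5625",proj(c,[*C,.034])*1.5625,"tab outer home/out",[(proj(c,[*(C-d*X),.063])*1.5625).round(0) for d in(.106,.125)])
E
```

```text
stand xy -63.9 0.4 r 63.9 phi 179.6 toolphi -179.5 z 0.165 F stand 0.6 -0.4 -0.6 t 26.2 q6 -0.28
washer [0.5701 0.0715] 23.6 [(180.0, 113.0), (359.5, 108.5), (190.25, 7.0), (254.0, 4.0)]
axis px*1.5625 [395.77002701 158.41358986] tab outer home/out [array([394., 346.]), array([394., 375.])]
```

View pics/w12b.png

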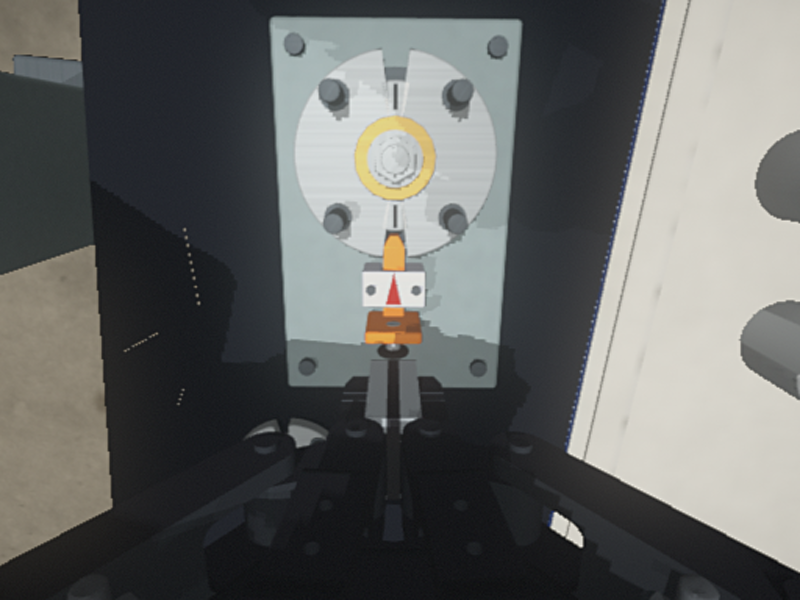

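The tongue sits in the notch at (395,245). The tab's outer edge is at row 344, against 346 expected for home and 375 for drawn out. The plate marks are at 180.0° and 359.5°. Handing in.

```bash
python3 -c "
from station import ticket;print(ticket.sign_off())"
```

```text
the job is handed in; nothing more can be done
None
```

The plate is turned, the key is home in the notch, and the job is handed in (robot time about 26 s of the 58 s allowed). The sign-off gives no verdict.

**Turning the plate:** I straddled one dog with the jaws part open and turned the plate about 88° clockwise. The push read about 5–7 N.

**Seating the key:** I slid the key in at about 2 N until it hit its stop. I then held it at 11–12 N for about 1.5 s and backed off.

**Final checks:**
- **Plate:** its marks read 180.0° and 359.5°, so the notch is within about 0.5° (0.01 rad) of the arrow.
- **Key:** the tab is within about 1–2 mm of its home position by camera. The hard stop felt under the push agrees.
- **Clearance:** the force was back to zero, with the tool well clear of everything.
- **Not checked:** I did not measure the bystanders' positions again at the end, or the plate's height and tilt.

**One disagreement:** the fingertips seemed to stand about 40–45 mm behind the stated TCP. My first sweep therefore passed above the dog without touching it. I swept back, went down step by step watching the force, and repeated it.

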